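Put the phin coffee maker together on the drip stand

TASK

Set up the empty phin coffee maker on the chrome drip stand for its warming rinse, building from the bottom up: first the tallest of the three cups upright in the middle of the grate, then the filter pot on the cup, then the press down inside the pot, and last the lid on the pot. Set every piece down gently rather than dropping it, each centred and level, and leave the two smaller cups, the jar and the tong alone.

Things in the scene. Friction and masses are not known exactly. Their poses are not given: they have to be found in the camera images.
- drip_stand: low round chrome drip stand, fixed: catch dish with a flat grate of parallel wires, 121 mm across, grate top 30 mm above the surface; round; origin: centre of the underside, z up
- turntable: cork turntable carrying the three cups: cork disc 240 mm across and 16 mm thick on a smaller fixed foot, disc top 28 mm above the surface, cup centres about 72 mm from its axis; the disc can turn with slight friction (0.06 N m); round; origin: centre of the underside, z up
- cup_tall: tallest of the three terracotta-brown ceramic cups without handle: 82 mm tall, outside diameter 66 mm at the rim tapering to 52 mm at the foot, wall 4.5 mm (mouth 57 mm across), about 0.24 kg; round; origin: centre of the underside, z up
- cup_middle: middle cup, same shape and material: 62 mm tall, 58 mm across the rim, 46 mm at the foot; not used, stays on the turntable; round; origin: centre of the underside, z up
- cup_low: lowest cup, same shape and material: 44 mm tall, 52 mm across the rim, 42 mm at the foot; not used, stays on the turntable; round; origin: centre of the underside, z up
- filter_pot: steel phin filter pot, open on top, 0.11 kg: round chamber 62 mm outside, 56 mm inside; rim 57 mm, inner floor 12 mm above the origin; flat flange 86 mm across at 6 to 9 mm; under it a collar 40 mm across, 6 mm deep, on which it stands. Seated, the flange lies on the tall cup's rim, collar in the mouth: origin 76 mm above the cup's; round; origin: centre of the underside, z up
- press: bright steel gravity press, about 0.05 kg: flat disc 48 mm across and 4 mm thick, a stem 9 mm thick in its middle, and on the stem a round knob 14 mm across from 44 to 54 mm above the origin. Lying on the pot's floor its knob stands 9 mm above the pot's rim; round; origin: centre of the underside, z up
- lid: steel domed lid, 0.08 kg: skirt 78 mm outside, 72 mm inside, its seat 8 mm above the origin; the seat lies on the pot's rim (origin then 49 mm above the pot's) and the hollow dome, 54 mm across and 26 mm high, covers the press's knob; on top a short neck and a round knob 16 mm across, 31 to 45 mm above the origin; round; origin: centre of the underside, z up
- jar: empty glass jar with its screw lid on, 76 mm across, 120 mm tall; not used; round; origin: centre of the underside, z up
- tong: short bamboo tong lying on its side on the surface: two strips joined at one end, 160 mm long, 15 mm high, up to about 40 mm wide at the open end; not used; origin: about the middle of its length on the underside, x along it towards the open end

How it is judged (in metres and radians):
On the way, in this order (a step that is already met when the one before it is completed fails the run):
1. the tall cup stands upright in the middle of the drip stand (z of cup_tall in the frame of drip_stand between 0.026 and 0.034 m and horizontal distance between cup_tall and drip_stand below 0.015 m and angle between cup_tall's own z axis and vertical below 0.06 rad), for 0.2 s.
2. the filter pot sits level on the tall cup, its collar in the cup's mouth (all of step 1 and z of filter_pot in the frame of cup_tall between 0.073 and 0.079 m and horizontal distance between filter_pot and cup_tall below 0.011 m and angle between filter_pot's own z axis and vertical below 0.06 rad), for 0.2 s.
3. the press lies flat on the floor inside the filter pot (all of step 2 and z of press in the frame of filter_pot between 0.009 and 0.015 m and horizontal distance between press and filter_pot below 0.006 m and angle between press's own z axis and vertical below 0.06 rad), for 0.2 s.
4. the lid sits level on the filter pot's rim, over the press (all of step 3 and z of lid in the frame of filter_pot between 0.046 and 0.052 m and horizontal distance between lid and filter_pot below 0.008 m and angle between lid's own z axis and vertical below 0.06 rad), for 0.2 s.
At the end, for the whole second after the job is handed in: Tall cup on the grate within 15 mm of its centre; pot on the cup's rim, collar in the mouth (within 11 mm of its axis); press on the pot's floor (within 6 mm); lid on the pot's rim (within 8 mm). Heights within 3 mm of seated (cup 4), tilts under 3.4 degrees, all four at rest (all of step 4 and linear speed of each of cup_tall, filter_pot, press, lid below 0.02 m/s); the robot touches nothing.
It fails at once if a smaller cup, the jar or the tong is disturbed (moved more than 3 cm) (distance of any of cup_middle, cup_low, jar, tong from where it was at the start of the episode above 0.03 m).
It fails at once if the cup, pot or lid is let go more than 2 cm above its seat, or the press more than 3 cm ((contact force between the fingers and cup_tall below 0.02 N and z of cup_tall in the frame of drip_stand above 0.05 m and horizontal distance between cup_tall and drip_stand below 0.03 m) or (contact force between the fingers and filter_pot below 0.02 N and z of filter_pot in the frame of cup_tall above 0.096 m and horizontal distance between filter_pot and cup_tall below 0.03 m) or (contact force between the fingers and press below 0.02 N and z of press in the frame of filter_pot above 0.042 m and horizontal distance between press and filter_pot below 0.03 m) or (contact force between the fingers and lid below 0.02 N and z of lid in the frame of filter_pot above 0.069 m and horizontal distance between lid and filter_pot below 0.03 m)).
It also fails if it takes over 128 s, if anything falls off the work surface, if the arm or the gripper's body presses on something with over 40 N, if the wrist force passes 120 N, or if a joint passes its speed limit or range.

ROBOT

A 6-joint arm with a two-finger parallel gripper is mounted at the origin on the work surface. World frame = base frame: x ahead of the robot, y to its left, z up, the work surface at z = 0. Lengths are in mm, angles in rad, forces in N, time in s.
With the tool pointing down it reaches from about 250 to 775 mm from the base axis. Payload 8.9 kg.
Tool frame: the origin (TCP) lies at the very end of the fingers, on their centre line; the grasp point (between the pads) lies 19 mm behind it; z points along the fingers, y is the line along which they close (so a half turn about z gives the same grasp; the last joint's range is limited). The gripper opens to 85 mm and grips with 20 to 120 N. Pads are 22 mm wide; open, the fingers measure 114 mm over their backs; the gripper's body (76 mm by 85 mm) begins 54 mm behind the grasp point. The pads swing forward as they close: fully open they stand 13 mm farther back than shut.
Start: joints at [-1.296, 0.291, -0.153, 1.127, 0, 1.431], TCP at [211.099, -480.688, 231.305] pointing down, gripper open.
Joint ranges: [-2.52, 2.52], [-0.91, 1.74], [-1.3, 1.37], [-1.96, 2.02], [-1.52, 1.47], [-3.14, 3.14]. Speed limits (rad/s): [2.22, 2.22, 2.79, 3.14, 3.14, 3.14].

INTERFACE

Orientations are given as a unit quaternion [w, x, y, z].
In Python, from bench import * gives the robot as it stands.
- The arm moves only by the tool arm_command, never from a script. Its argument "rows" is a list of rows, each an object of numbers: "x", "y", "z": the shift along the tool's x, y, z in m; "twist": the turn about the tool's z in degrees. A call has 1 to 12 rows; each row is the pose to reach, as a shift and turn from the pose commanded when the call began, along the tool's axes at that moment; what a row does not reach only later rows make up. A row lasts 1/10 s, in which the tool goes at most 50 mm and 8.59 degrees, less where a joint would pass 70% of its speed; a pose out of reach is approached as far as the arm can. A call with a gripper value outside its range is refused whole. "jaw" is the finger opening in m, from 0 to 0.0854, set as the call begins (left out, the last holds). The fingers move at their own pace and stop on an object; "newtons" is the grip in N (left out, the last holds). Time passes only in rows, so rows that repeat a pose let the fingers close. It gives the time, the measured TCP pose, the force, the opening and the grip force at its end, in the units of the state.
- get_state(): the state, without advancing time (a new reading comes with each control period).
- get_image(name): name is "scene" or "side" or "wrist"; returns a dict with "image" (420x560x3 uint8, red, green, blue), "fx", "fy", "cx", "cy" (pixels), "k1" (the pictures are not rectified: a ray, as slopes to the right and down, at radius r is drawn at 1 + k1 r^2 times it, then the intrinsics apply), "rvec" (rotation vector, rad) and "tvec" (3), from world to camera coordinates, as OpenCV has them; the wrist camera has in their place "mount" (4x4, takes a point from camera to tool coordinates, whose origin is the TCP and whose axes are the flange's). Camera axes: x right, y down, z forward; pixel columns grow to the right and rows downward; lengths in mm; the calibration is good to about 2 mm. A picture is of the moment at which its call begins: read the wrist's pose just before it. There is no depth.
- close_job(): hands the job in; it is judged then, once.
Trained networks look in a picture, given as the dict that the camera call returned (one of the last four; its "shot" number tells which), for a name from the list of things; names that differ only in an ending like _2 or _b are one class to them, and where a whole thing is asked for, a point or a joint stands for the part that bears it (a point fixed in the world has none). Each returns a list of dicts, best first, with "score" (0 to 1); they miss things now and then, are a little off and sometimes report something else, mostly with a low value. They report only what shows in the picture. A call takes as long as a camera call.
- spot_in(query, picture): "location" ([column, row] in pixels, amid what is visible of it).
The state is a dict: "clock": time; "joint_positions": joint angles; "qvel": joint speeds; "joint_torque": joint torques, N m; "eef_pos": TCP position; "ee_rot": TCP orientation; "ft_force": force on the tool from outside, world axes, zero at the start; "torque": the same for the moment, N m; "grip_width": finger opening in mm; "gripper_force": force on a finger pad.
Only numpy, scipy, OpenCV 4.12 (cv2) and the standard library are available. Lean on these libraries where they do the work, as an engineer would, in place of code of your own. Each camera call takes 0.05 s, during which the arm holds its last target. There are 200 camera calls.

## Working session

There is one attempt and no reset: what is moved stays moved. The work goes in short steps, Python scripts to look and compute and a tool call to move; the robot and the scene stay as the last step left them, time stands still between calls to the robot, and variables do not carry over. Pictures are saved under pics/ and viewed, at most 14 in all, crops included, and the job is handed in when it is done.

Besides the shell and the picture viewer there is one more tool, called after "Call:" in YAML: its name, and indented under it one key for each argument. arm_command: Moves the arm, as the interface text tells. Its arguments: {"type":"object","properties":{"rows":{"type":"array"},"jaw":{"type":"number"},"newtons":{"type":"number"}},"required":["rows"]}

```bash
mkdir -p pics; cat > h.py <<'E'
from bench import *
import numpy as np, cv2
from scipy.spatial.transform import Rotation as R
def ray(p,px,st=None):
    """camera centre and unit ray in world"""
    x=(px[0]-p["cx"])/p["fx"]; y=(px[1]-p["cy"])/p["fy"]
    K=np.array([[p["fx"],0,p["cx"]],[0,p["fy"],p["cy"]],[0,0,1.]])
    u=cv2.undistortPoints(np.array([[px]],float),K,np.array([p["k1"],0,0,0.]))[0,0]
    d=np.array([u[0],u[1],1.])
    if "mount" in p:
        q=st["ee_rot"]; T=np.array(p["mount"]); Rt=R.from_quat([q[1],q[2],q[3],q[0]]).as_matrix()
        return Rt@T[:3,3]+np.array(st["eef_pos"]), Rt@T[:3,:3]@d
    Rm=cv2.Rodrigues(np.array(p["rvec"],float))[0]
    return -Rm.T@np.array(p["tvec"],float).ravel(), Rm.T@d
def atz(p,px,z,st=None):
    c,d=ray(p,px,st); return c+d*(z-c[2])/d[2]
def tri(rays):
    A=np.zeros((3,3));b=np.zeros(3)
    for c,d in rays:
        d=d/np.linalg.norm(d);M=np.eye(3)-np.outer(d,d);A+=M;b+=M@c
    return np.linalg.solve(A,b)
def save(p,n): cv2.imwrite("pics/%s.png"%n,cv2.cvtColor(p["image"],cv2.COLOR_RGB2BGR))
def proj(p,X,st=None):
    X=np.asarray(X,float).reshape(-1,3)
    K=np.array([[p["fx"],0,p["cx"]],[0,p["fy"],p["cy"]],[0,0,1.]])
    if "mount" in p:
        q=st["ee_rot"]; T=np.array(p["mount"]); Rt=R.from_quat([q[1],q[2],q[3],q[0]]).as_matrix()
        Rc=Rt@T[:3,:3]; c=Rt@T[:3,3]+np.array(st["eef_pos"]); rv=cv2.Rodrigues(Rc.T)[0]; tv=-Rc.T@c
    else: rv=np.array(p["rvec"],float); tv=np.array(p["tvec"],float)
    return cv2.projectPoints(X,rv,tv,K,np.array([p["k1"],0,0,0.]))[0][:,0]
def ring(p,x,y,z,d,col,st=None):
    a=np.linspace(0,2*np.pi,60); P=proj(p,np.c_[x+d/2*np.cos(a),y+d/2*np.sin(a),a*0+z],st)
    cv2.polylines(p["image"],[np.int32(P*8)],True,col,1,cv2.LINE_AA,3)
E
python3 - <<'E'
from h import *
st=get_state();print(st["eef_pos"],st["ee_rot"],st["grip_width"],st["clock"])
names=["drip_stand","turntable","cup_tall","cup_middle","cup_low","filter_pot","press","lid","jar","tong"]
for c in ["scene","side","wrist"]:
    p=get_image(c);p["image"]=p["image"].copy();save(p,c+"0")
    print(c,p["fx"],p["k1"],ray(p,[280,210],st) , p.get("mount"))
    for n in names:
        print(n,[(np.round(s["location"]).tolist(),round(s["score"],2)) for s in spot_in(n,p)[:3]])
E
```

```text
[ 210.9755243  -480.24721524  230.70900103] [-6.77046496e-04  9.78672128e-01  2.05427373e-01 -4.05353889e-05] 85.6252566379224 0.0
scene 523.2916835244458 -0.12116131508597494 (array([1652.3727044 ,  565.77836749,  925.98206158]), array([-0.69912183, -0.38989199, -0.599363  ])) None
drip_stand [([250.0, 175.0], 0.92)]
turntable [([372.0, 246.0], 0.65)]
cup_tall [([400.0, 228.0], 0.57), ([268.0, 216.0], 0.22)]
cup_middle [([348.0, 229.0], 0.59)]
cup_low [([375.0, 209.0], 0.85)]
filter_pot [([273.0, 214.0], 0.72)]
press [([206.0, 150.0], 0.72), ([294.0, 190.0], 0.67)]
lid []
jar [([207.0, 151.0], 0.58)]
tong [([280.0, 267.0], 0.55)]
side 394.1307793108131 -0.0010081410203666812 (array([ 338.49630599, -516.00157708,  762.7770371 ]), array([ 0.31634715,  0.5326418 , -0.78512553])) None
drip_stand [([256.0, 303.0], 0.65)]
turntable [([212.0, 161.0], 0.77)]
cup_tall [([200.0, 120.0], 0.76)]
cup_middle [([237.0, 142.0], 0.63)]
cup_low [([185.0, 159.0], 0.63)]
filter_pot [([284.0, 220.0], 0.57), ([209.0, 159.0], 0.2)]
press [([220.0, 255.0], 0.64), ([200.0, 119.0], 0.2), ([304.0, 167.0], 0.16)]
lid [([330.0, 266.0], 0.67), ([221.0, 257.0], 0.28)]
jar [([303.0, 361.0], 0.88)]
tong [([305.0, 168.0], 0.83)]
wrist 358.62035614897076 -0.008028879358837221 (array([ 284.99298183, -447.07159657,  373.36906075]), array([-0.27653102, -0.12582578, -0.95283328])) [[-6.47451308e-04 -9.48748853e-01 -3.16030370e-01  8.11383440e+01]
 [ 9.99999785e-01 -5.81683563e-04 -3.02437882e-04 -8.05140003e-01]
 [ 1.03107923e-04 -3.16030497e-01  9.48749026e-01 -1.42642978e+02]
 [ 0.00000000e+00  0.00000000e+00  0.00000000e+00  1.00000000e+00]]
drip_stand []
turntable []
cup_tall []
cup_middle []
cup_low []
filter_pot []
press []
lid []
jar []
tong []
```

View pics/scene0.png

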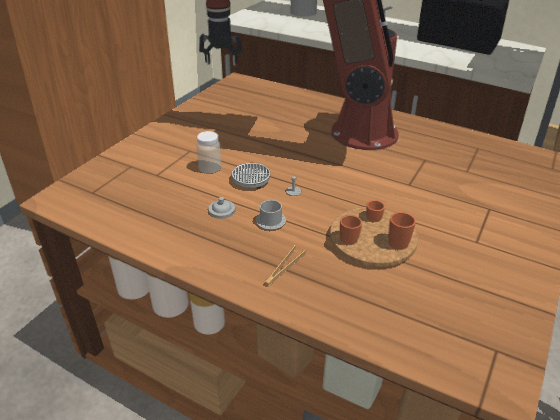

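View pics/side0.png

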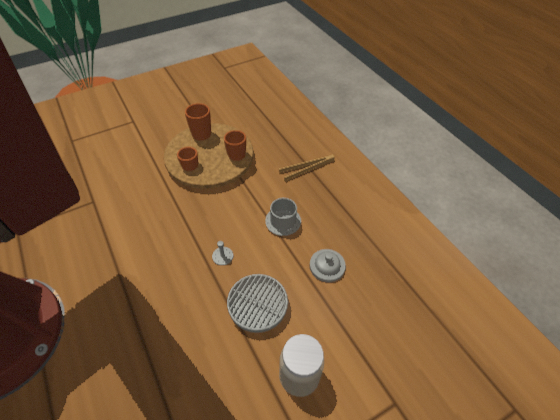

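The scene and side pictures show all pieces standing upright: the tall cup at (401,230) and (200,120), the stand at (250,175) and (257,303), the pot at (271,215) and (284,217), the press at (294,187) and (222,253), and the lid at (222,207) and (328,264). Next I'll locate them.

```bash
python3 - <<'E'
from h import *
s=get_image("scene");d=get_image("side")
pts=dict(stand=((250,175),(257,302)),tall=((401,230),(200,121)),mid=((349,230),(236,145)),low=((375,211),(188,159)),pot=((271,215),(284,217)),press=((294,187),(222,253)),lid=((222,207),(328,264)),jar=((208,153),(302,364)),table=((373,237),(210,157)),tong=((285,266),(307,167)))
for k,(a,b) in pts.items():
    print(k,np.round(tri([ray(s,a),ray(d,b)])))
# mouth/rim centres
print("tall rim",atz(d,(199,111),110)[:2],atz(s,(402,218),110)[:2])
print("pot flange",atz(d,(283,222),8)[:2]);print("grate",atz(d,(257,300),30)[:2])
print("knob press",atz(d,(221,243),49)[:2],"disc",atz(d,(223,256),2)[:2]);print("lid",atz(d,(327,265),5)[:2])
print("pot rim",atz(d,(284,209),57)[:2])
E
```

```text
stand [ 480. -197.   20.]
tall [578. 326.  73.]
mid [628. 203.  60.]
low [501. 228.  49.]
pot [634. -34.  22.]
press [466. -49.  14.]
lid [ 658. -186.   10.]
jar [ 487. -354.   57.]
table [565. 250.   9.]
tong [780.  94.   3.]
tall rim [578.93753871 317.2023411 ] [573.53601202 323.76530339]
pot flange [630.88260345 -39.06431039]
grate [ 479.60653042 -196.66275277]
knob press [469.48343474 -49.0744345 ] disc [467.58320774 -52.47230211]
lid [ 658.25516076 -186.66199006]
pot rim [632.31223212 -39.08236363]
```

Call:
arm_command:
  rows:
    - {"x":0.02,"y":-0.018,"twist":-7}
    - {"x":0.055,"y":-0.05,"twist":-15}
    - {"x":0.085,"y":-0.08,"twist":-23}
    - {"x":0.12,"y":-0.11,"twist":-31}
    - {"x":0.155,"y":-0.14,"twist":-39}
    - {"x":0.19,"y":-0.17,"twist":-47}
    - {"x":0.225,"y":-0.2,"twist":-55}
    - {"x":0.26,"y":-0.23,"twist":-62}
    - {"x":0.295,"y":-0.26,"twist":-66.3}
    - {"x":0.329,"y":-0.293,"twist":-66.3}
    - {"x":0.329,"y":-0.293,"twist":-66.3}
  jaw: 0.0854

```text
$.rows[0]: bad value
```

Call:
arm_command:
  rows:
    - {"x":0.02,"y":0.01}
    - {"x":0.06,"y":0.028}
    - {"x":0.1,"y":0.046}
    - {"x":0.14,"y":0.064}
    - {"x":0.18,"y":0.082}
    - {"x":0.22,"y":0.1}
    - {"x":0.26,"y":0.118}
    - {"x":0.3,"y":0.137}
    - {"x":0.34,"y":0.155}
    - {"x":0.38,"y":0.173}
    - {"x":0.4,"y":0.183}
    - {"x":0.4,"y":0.183}

```text
$.rows[0]: bad value
```

```bash
python3 - <<'E'
from h import *
st=get_state();p=get_image("wrist");p["image"]=p["image"].copy()
print(st["eef_pos"],st["ee_rot"],st["clock"],st["joint_positions"])
ring(p,577,322,110,66,(0,255,0),st)
ring(p,577,322,28,52,(0,0,255),st)
save(p,"w1")
for n in ["cup_tall","turntable"]: print(spot_in(n,p)[:2])
E
```

```text
[ 211.08925863 -480.69468196  231.3124509 ] [3.89382052e-06 9.78674113e-01 2.05419039e-01 5.58667773e-06] 1.75 [-1.29632906e+00  2.90689047e-01 -1.53395583e-01  1.12670317e+00
  1.06220014e-05  1.43147987e+00]
[]
[]
```

View pics/w1.png

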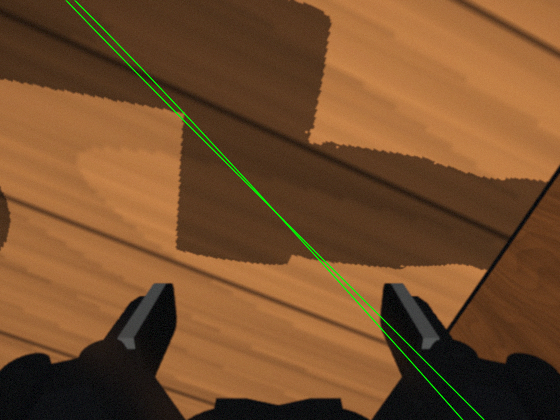

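The moves were refused, so the arm hasn't moved: the wrist picture shows bare table and the finger tips at about (165,290) and (395,290). I'll retry with all four fields in every row.

Call:
arm_command:
  rows:
    - {"x":0.02,"y":-0.018,"z":0,"twist":-7}
    - {"x":0.055,"y":-0.05,"z":0,"twist":-15}
    - {"x":0.085,"y":-0.08,"z":0,"twist":-23}
    - {"x":0.12,"y":-0.11,"z":0,"twist":-31}
    - {"x":0.155,"y":-0.14,"z":0,"twist":-39}
    - {"x":0.19,"y":-0.17,"z":0,"twist":-47}
    - {"x":0.225,"y":-0.2,"z":0,"twist":-55}
    - {"x":0.26,"y":-0.23,"z":0,"twist":-62}
    - {"x":0.295,"y":-0.26,"z":0,"twist":-66.3}
    - {"x":0.329,"y":-0.293,"z":0,"twist":-66.3}
    - {"x":0.329,"y":-0.293,"z":0,"twist":-66.3}
  jaw: 0.085

```text
clock: 3.0
eef_pos: [395.8, -75.4, 231.5]
ee_rot: [-0.0, 0.705, 0.71, 0.001]
ft_force: [-0.5, -0.7, -1.1]
grip_width: 84.8
gripper_force: 0.0
```

Call:
arm_command:
  rows:
    - {"x":0.02,"y":0.01,"z":0,"twist":0}
    - {"x":0.06,"y":0.028,"z":0,"twist":0}
    - {"x":0.1,"y":0.046,"z":0,"twist":0}
    - {"x":0.14,"y":0.064,"z":0,"twist":0}
    - {"x":0.18,"y":0.082,"z":0,"twist":0}
    - {"x":0.22,"y":0.1,"z":0,"twist":0}
    - {"x":0.26,"y":0.118,"z":0,"twist":0}
    - {"x":0.3,"y":0.137,"z":0,"twist":0}
    - {"x":0.34,"y":0.155,"z":0,"twist":0}
    - {"x":0.38,"y":0.173,"z":0,"twist":0}
    - {"x":0.397,"y":0.181,"z":0,"twist":0}
    - {"x":0.397,"y":0.181,"z":0,"twist":0}

```text
clock: 4.2
eef_pos: [576.1, 318.7, 230.2]
ee_rot: [-0.0, 0.706, 0.708, -0.0]
ft_force: [-0.1, -0.7, -1.4]
grip_width: 84.8
gripper_force: 0.0
```

```bash
python3 - <<'E'
from h import *
st=get_state();p=get_image("wrist");p["image"]=p["image"].copy()
print(st["eef_pos"],st["ee_rot"],st["clock"],st["joint_positions"])
for n in ["cup_tall","turntable"]: print(spot_in(n,p)[:2])
ring(p,577,322,110,66,(0,255,0),st)
ring(p,577,322,28,52,(0,0,255),st)
save(p,"w2")
E
```

```text
[576.0940845  318.67182653 230.19609808] [-2.00502841e-04  7.06393073e-01  7.07819722e-01 -1.64559075e-04] 4.2 [3.94186925e-01 5.55148306e-01 2.53152616e-01 1.26925804e+00
 2.44752021e-04 1.96296561e+00]
[{'location': [278.8, 193.1], 'score': 0.84}]
[{'location': [260.2, 234.2], 'score': 0.72}]
```

View pics/w2.png

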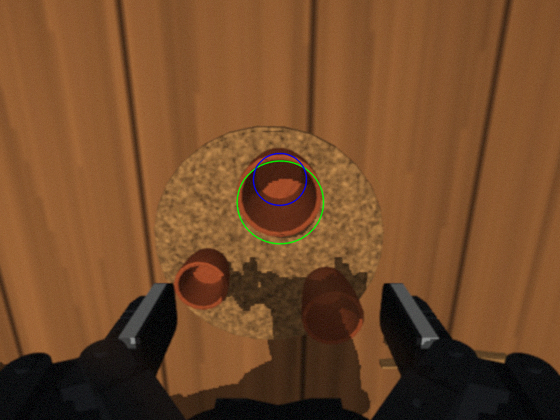

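The cup's rim spans about (242–321, 158–237), so my ring sits roughly 5 px too low. I'll zoom in with a shifted ring.

```bash
python3 - <<'E'
from h import *
st=get_state();p=get_image("wrist");im=p["image"].copy()
im=cv2.resize(im[130:270,200:360],None,fx=4,fy=4,interpolation=cv2.INTER_CUBIC)
a=np.linspace(0,2*np.pi,80)
for x,y,z,d,c in [(578,326,110,66,(0,255,0)),(578,326,110,57,(255,255,0)),(578,326,28,52,(0,0,255))]:
    P=(proj(p,np.c_[x+d/2*np.cos(a),y+d/2*np.sin(a),a*0+z],st)-[200,130]+.5)*4
    cv2.polylines(im,[np.int32(P*8)],True,c,1,cv2.LINE_AA,3)
save({"image":im},"w2c")
E
```

```text
(no output)
```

View pics/w2c.png

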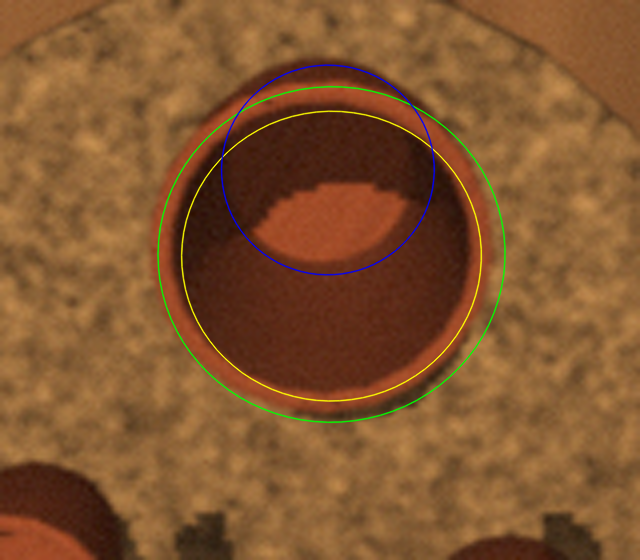

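Zoomed, the rim centre is about 10 px left of and above the ring, so the cup is near (576, 328). I'll descend and grip.

Call:
arm_command:
  rows:
    - {"x":0.004,"y":0,"z":0.02,"twist":0}
    - {"x":0.009,"y":0,"z":0.05,"twist":0}
    - {"x":0.009,"y":0,"z":0.08,"twist":0}
    - {"x":0.009,"y":0,"z":0.11,"twist":0}
    - {"x":0.009,"y":0,"z":0.135,"twist":0}
    - {"x":0.009,"y":0,"z":0.155,"twist":0}
    - {"x":0.009,"y":0,"z":0.168,"twist":0}
    - {"x":0.009,"y":0,"z":0.172,"twist":0}
    - {"x":0.009,"y":0,"z":0.172,"twist":0}

```text
clock: 5.3
eef_pos: [575.6, 325.5, 59.6]
ee_rot: [0.0, 0.707, 0.707, -0.0]
ft_force: [-0.1, -0.2, 0.2]
grip_width: 84.4
gripper_force: 0.0
```

Call:
arm_command:
  rows:
    - {"x":0,"y":0,"z":0,"twist":0}
    - {"x":0,"y":0,"z":0,"twist":0}
    - {"x":0,"y":0,"z":0,"twist":0}
    - {"x":0,"y":0,"z":0,"twist":0}
    - {"x":0,"y":0,"z":0,"twist":0}
    - {"x":0,"y":0,"z":0,"twist":0}
    - {"x":0,"y":0,"z":0,"twist":0}
    - {"x":0,"y":0,"z":0,"twist":0}
  jaw: 0.045
  newtons: 30

```text
clock: 6.1
eef_pos: [576.5, 326.2, 60.9]
ee_rot: [0.001, 0.707, 0.707, 0.001]
ft_force: [-0.6, -0.5, 6.9]
grip_width: 65.1
gripper_force: 32.4
```

Call:
arm_command:
  rows:
    - {"x":0,"y":0,"z":-0.003,"twist":0}
    - {"x":0,"y":0,"z":-0.01,"twist":0}
    - {"x":0,"y":0,"z":-0.02,"twist":0}
    - {"x":0,"y":0,"z":-0.035,"twist":0}
    - {"x":0,"y":0,"z":-0.055,"twist":0}
    - {"x":0,"y":0,"z":-0.075,"twist":0}
    - {"x":0,"y":0,"z":-0.095,"twist":0}
    - {"x":0,"y":0,"z":-0.11,"twist":0}
    - {"x":0,"y":0,"z":-0.12,"twist":0}
    - {"x":0,"y":0,"z":-0.12,"twist":0}

```text
clock: 7.1
eef_pos: [576.2, 326.3, 181.1]
ee_rot: [0.0, 0.707, 0.707, 0.001]
ft_force: [0.5, -0.5, -1.8]
grip_width: 65.2
gripper_force: 34.0
```

```bash
python3 - <<'E'
from h import *
p=get_image("scene");q=get_image("side")
a=p["image"][150:290,300:460];b=q["image"][40:200,120:280]
a=cv2.resize(a,(400,350));b=cv2.resize(b,(400,350))
save({"image":np.hstack([a,b])},"lift")
st=get_state();print(st["eef_pos"],st["grip_width"],st["gripper_force"],st["ft_force"])
E
```

```text
[575.27739229 325.83980178 178.95679103] 65.15111135711169 34.01718407000278 [-0.05647718 -0.03733585 -2.46826952]
```

View pics/lift.png

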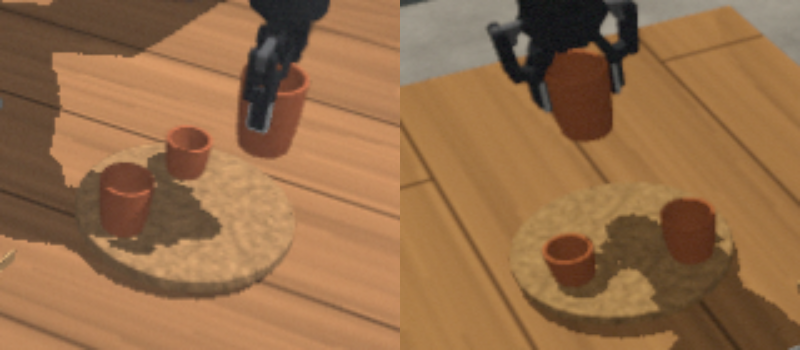

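The cup hangs upright in the fingers and both smaller cups are still in place. Now to the stand, stopping a little short so I can look.

Call:
arm_command:
  rows:
    - {"x":-0.006,"y":-0.001,"z":0,"twist":0}
    - {"x":-0.018,"y":-0.003,"z":0,"twist":0}
    - {"x":-0.036,"y":-0.006,"z":0,"twist":0}
    - {"x":-0.06,"y":-0.01,"z":0,"twist":0}
    - {"x":-0.088,"y":-0.015,"z":0,"twist":0}
    - {"x":-0.118,"y":-0.02,"z":0,"twist":0}
    - {"x":-0.148,"y":-0.026,"z":0,"twist":0}
    - {"x":-0.178,"y":-0.032,"z":0,"twist":0}
    - {"x":-0.208,"y":-0.037,"z":0,"twist":0}
    - {"x":-0.238,"y":-0.043,"z":0,"twist":0}
    - {"x":-0.268,"y":-0.05,"z":0,"twist":0}
    - {"x":-0.298,"y":-0.055,"z":0,"twist":0}

```text
clock: 8.4
eef_pos: [519.0, 26.1, 178.9]
ee_rot: [-0.0, 0.707, 0.707, -0.0]
ft_force: [0.1, -0.3, -2.4]
grip_width: 65.6
gripper_force: 34.0
```

Call:
arm_command:
  rows:
    - {"x":-0.03,"y":-0.006,"z":0,"twist":0}
    - {"x":-0.058,"y":-0.011,"z":0,"twist":0}
    - {"x":-0.085,"y":-0.016,"z":0,"twist":0}
    - {"x":-0.11,"y":-0.021,"z":0,"twist":0}
    - {"x":-0.13,"y":-0.025,"z":0,"twist":0}
    - {"x":-0.145,"y":-0.03,"z":0,"twist":0}
    - {"x":-0.155,"y":-0.035,"z":0,"twist":0}
    - {"x":-0.16,"y":-0.039,"z":0,"twist":0}
    - {"x":-0.16,"y":-0.04,"z":0,"twist":0}
    - {"x":-0.16,"y":-0.04,"z":0,"twist":0}

```text
clock: 9.4
eef_pos: [480.2, -131.7, 179.3]
ee_rot: [-0.0, 0.707, 0.707, 0.0]
ft_force: [-0.1, 0.5, -2.2]
grip_width: 65.4
gripper_force: 34.0
```

```bash
python3 - <<'E'
from h import *
st=get_state();w=get_image("wrist");q=get_image("side")
print(st["eef_pos"],st["ee_rot"],st["joint_positions"])
for p in (w,q):
    p["image"]=p["image"].copy(); print(proj(p,[480,-197,30],st))
    for n in ["drip_stand","cup_tall"]: print(n,spot_in(n,p)[:2])
    ring(p,480,-197,30,121,(0,255,0),st)
ring(q,632,-39,57,62,(0,255,0)); ring(q,632,-39,9,86,(0,255,0)); ring(q,658,-186,0,78,(0,255,0)); ring(q,468,-50,0,48,(0,255,0)); ring(q,468,-50,54,14,(0,255,0))
b=cv2.resize(q["image"][170:350,190:360],(400,424));a=cv2.resize(w["image"],(400,300));a=np.vstack([a,np.zeros((124,400,3),np.uint8)])
save({"image":np.hstack([a,b])},"stand")
E
```

```text
[ 480.23430223 -131.69552027  179.26740565] [-1.69082608e-04  7.07019548e-01  7.07193981e-01  5.88400161e-05] [-4.14728575e-01  2.77102216e-01 -3.15217261e-01  9.78749449e-01
  2.32151012e-04  1.15582103e+00]
[[278.32591825 267.23282865]]
drip_stand [{'location': [269.9, 206.5], 'score': 0.98}]
cup_tall [{'location': [278.4, 321.7], 'score': 0.77}]
[[257.25155725 300.04801147]]
drip_stand [{'location': [285.0, 221.1], 'score': 0.64}, {'location': [186.3, 157.0], 'score': 0.2}]
cup_tall [{'location': [241.8, 231.6], 'score': 0.72}]
```

View pics/stand.png

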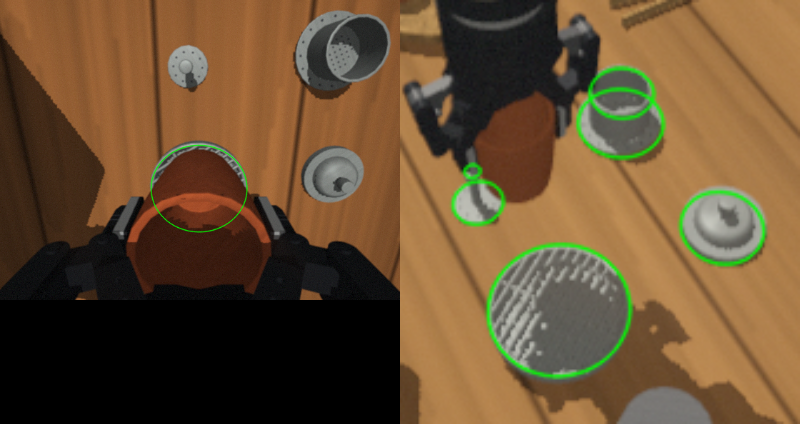

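The side rings fit the stand, pot, press and lid well. The cup is held level, so I'll move over the centre and lower it.

Call:
arm_command:
  rows:
    - {"x":-0.01,"y":0,"z":0.005,"twist":0}
    - {"x":-0.025,"y":0,"z":0.015,"twist":0}
    - {"x":-0.04,"y":0,"z":0.03,"twist":0}
    - {"x":-0.055,"y":0,"z":0.045,"twist":0}
    - {"x":-0.064,"y":0,"z":0.06,"twist":0}
    - {"x":-0.067,"y":0,"z":0.075,"twist":0}
    - {"x":-0.067,"y":0,"z":0.088,"twist":0}
    - {"x":-0.067,"y":0,"z":0.098,"twist":0}
    - {"x":-0.067,"y":0,"z":0.105,"twist":0}
    - {"x":-0.067,"y":0,"z":0.109,"twist":0}
    - {"x":-0.067,"y":0,"z":0.11,"twist":0}
    - {"x":-0.067,"y":0,"z":0.11,"twist":0}

```text
clock: 10.9
eef_pos: [480.7, -199.2, 69.5]
ee_rot: [0.0, 0.707, 0.707, 0.0]
ft_force: [0.5, 0.8, -2.8]
grip_width: 65.2
gripper_force: 34.0
```

Call:
arm_command:
  rows:
    - {"x":0,"y":0,"z":0.002,"twist":0}
    - {"x":0,"y":0,"z":0.003,"twist":0}
    - {"x":0,"y":0,"z":0.004,"twist":0}
    - {"x":0,"y":0,"z":0.0055,"twist":0}
    - {"x":0,"y":0,"z":0.0055,"twist":0}

```text
clock: 11.4
eef_pos: [480.4, -199.0, 63.7]
ee_rot: [-0.0, 0.707, 0.707, -0.0]
ft_force: [0.6, 0.5, -1.8]
grip_width: 65.5
gripper_force: 34.0
```

Call:
arm_command:
  rows:
    - {"x":0,"y":0,"z":0.001,"twist":0}
    - {"x":0,"y":0,"z":0.002,"twist":0}
    - {"x":0,"y":0,"z":0.002,"twist":0}

```text
clock: 11.7
eef_pos: [480.8, -199.3, 62.8]
ee_rot: [0.0, 0.707, 0.707, -0.0]
ft_force: [-2.7, 2.8, 12.0]
grip_width: 65.2
gripper_force: 34.2
```

Contact. I'll release, opening fully, then rise.

Call:
arm_command:
  rows:
    - {"x":0,"y":0,"z":0,"twist":0}
    - {"x":0,"y":0,"z":0,"twist":0}
    - {"x":0,"y":0,"z":0,"twist":0}
    - {"x":0,"y":0,"z":0,"twist":0}
    - {"x":0,"y":0,"z":0,"twist":0}
    - {"x":0,"y":0,"z":0,"twist":0}
  jaw: 0.085

```text
clock: 12.3
eef_pos: [480.5, -199.1, 61.8]
ee_rot: [-0.0, 0.707, 0.707, -0.0]
ft_force: [0.8, -0.5, 0.1]
grip_width: 84.9
gripper_force: 0.0
```

Call:
arm_command:
  rows:
    - {"x":0,"y":0,"z":-0.005,"twist":0}
    - {"x":0,"y":0,"z":-0.015,"twist":0}
    - {"x":0,"y":0,"z":-0.03,"twist":0}
    - {"x":0,"y":0,"z":-0.055,"twist":0}
    - {"x":0,"y":0,"z":-0.085,"twist":0}
    - {"x":0,"y":0,"z":-0.115,"twist":0}
    - {"x":0,"y":0,"z":-0.14,"twist":0}
    - {"x":0,"y":0,"z":-0.155,"twist":0}
    - {"x":0,"y":0,"z":-0.16,"twist":0}
    - {"x":0,"y":0,"z":-0.16,"twist":0}

```text
clock: 13.3
eef_pos: [480.8, -199.3, 222.6]
ee_rot: [0.001, 0.707, 0.707, 0.0]
ft_force: [0.2, 0.7, -0.6]
grip_width: 84.9
gripper_force: 0.0
```

```bash
python3 - <<'E'
from h import *
st=get_state();w=get_image("wrist");q=get_image("side");w["image"]=w["image"].copy();q["image"]=q["image"].copy()
print(st["eef_pos"],st["ee_rot"])
def crop(p,X,z,s=100,f=4):
    c=np.int32(proj(p,X,st)[0]);x0,y0=c[0]-s//2,c[1]-s//2
    im=cv2.resize(p["image"][y0:y0+s,x0:x0+s],None,fx=f,fy=f,interpolation=cv2.INTER_CUBIC)
    a=np.linspace(0,2*np.pi,80)
    for d,zz,col in z:
        P=(proj(p,np.c_[X[0]+d/2*np.cos(a),X[1]+d/2*np.sin(a),a*0+zz],st)-[x0,y0]+.5)*f
        cv2.polylines(im,[np.int32(P*8)],True,col,1,cv2.LINE_AA,3)
    return im
Z=[(66,112,(0,255,0)),(57,112,(255,255,0)),(121,30,(0,0,255))]
save({"image":np.hstack([crop(w,[480,-197,112],Z,160,2.5),crop(q,[480,-197,80],Z,80,5)])},"cup")
E
```

```text
[ 480.83451118 -199.27354487  222.61682453] [7.16125055e-04 7.07038947e-01 7.07174223e-01 1.83457025e-04]
```

View pics/cup.png

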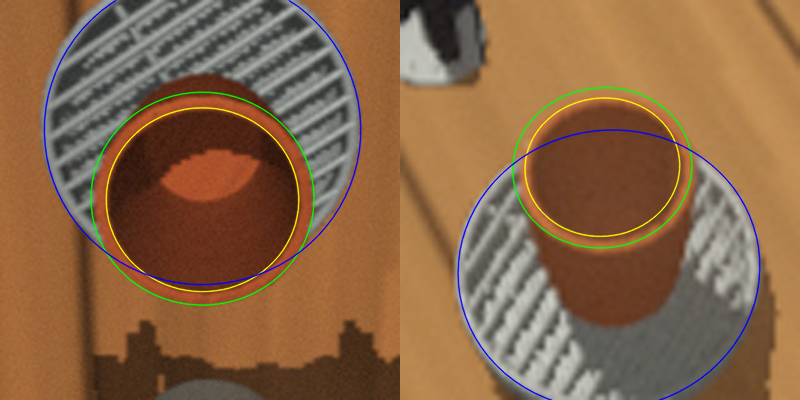

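The cup stands centred on the grate within about 1 mm, at roughly (480.5, -197.5). Now the pot.

Call:
arm_command:
  rows:
    - {"x":0.01,"y":0.01,"z":0,"twist":0}
    - {"x":0.035,"y":0.033,"z":0,"twist":0}
    - {"x":0.065,"y":0.062,"z":0,"twist":0}
    - {"x":0.095,"y":0.09,"z":0,"twist":0}
    - {"x":0.125,"y":0.118,"z":0,"twist":0}
    - {"x":0.15,"y":0.142,"z":0,"twist":0}
    - {"x":0.16,"y":0.151,"z":0,"twist":0}
    - {"x":0.16,"y":0.151,"z":0,"twist":0}
    - {"x":0.16,"y":0.151,"z":0,"twist":0}

```text
clock: 14.3
eef_pos: [630.9, -39.1, 221.1]
ee_rot: [-0.001, 0.707, 0.707, -0.001]
ft_force: [0.8, 0.2, -0.3]
grip_width: 85.1
gripper_force: 0.0
```

```bash
cat >> h.py <<'E'
def crop(p,X,z,st,s=100,f=4):
    c=np.int32(proj(p,X,st)[0]);x0,y0=max(c[0]-s//2,0),max(c[1]-s//2,0)
    im=cv2.resize(p["image"][y0:y0+s,x0:x0+s],(int(s*f),int(s*f)),interpolation=cv2.INTER_CUBIC)
    a=np.linspace(0,2*np.pi,80)
    for d,zz,col in z:
        P=(proj(p,np.c_[X[0]+d/2*np.cos(a),X[1]+d/2*np.sin(a),a*0+zz],st)-[x0,y0]+.5)*f
        cv2.polylines(im,[np.int32(P*8)],True,col,1,cv2.LINE_AA,3)
    return im
E
python3 - <<'E'
from h import *
st=get_state();w=get_image("wrist")
print(st["eef_pos"],st["ee_rot"])
Z=[(62,57,(0,255,0)),(86,9,(0,255,255))]
a=crop(w,[632,-39,30],Z,st,160,2.5)
Z=[(78,0,(0,255,0)),(16,38,(255,255,0))]
q=get_image("side");b=crop(q,[658,-186,20],Z,st,60,6.667)
save({"image":np.hstack([a,b])},"pot")
E
```

```text
[630.86185294 -39.1465421  221.093847  ] [-5.20635652e-04  7.06949919e-01  7.07263175e-01 -5.84362495e-04]
```

View pics/pot.png

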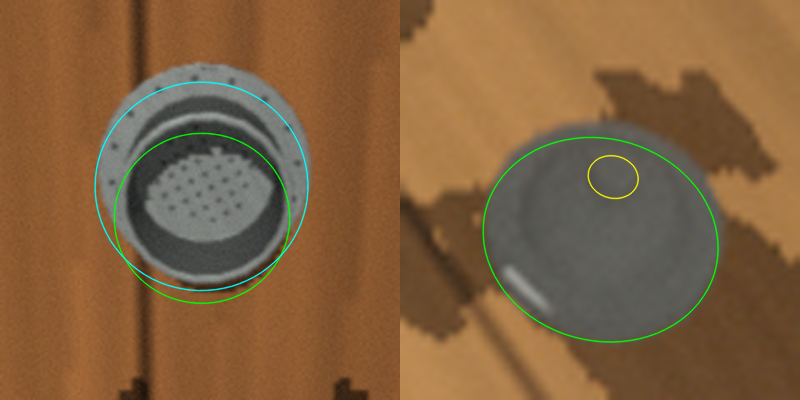

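The wrist view shows the pot about 7 mm further in +y than my ring, near (633, -32). The lid is about 2 mm up in the side view. I'll correct, descend and grip.

Call:
arm_command:
  rows:
    - {"x":0.003,"y":0.001,"z":0.02,"twist":0}
    - {"x":0.007,"y":0.002,"z":0.05,"twist":0}
    - {"x":0.007,"y":0.002,"z":0.085,"twist":0}
    - {"x":0.007,"y":0.002,"z":0.12,"twist":0}
    - {"x":0.007,"y":0.002,"z":0.15,"twist":0}
    - {"x":0.007,"y":0.002,"z":0.175,"twist":0}
    - {"x":0.007,"y":0.002,"z":0.19,"twist":0}
    - {"x":0.007,"y":0.002,"z":0.199,"twist":0}
    - {"x":0.007,"y":0.002,"z":0.2,"twist":0}
    - {"x":0.007,"y":0.002,"z":0.2,"twist":0}

```text
clock: 15.4
eef_pos: [633.8, -32.6, 22.6]
ee_rot: [0.0, 0.707, 0.707, 0.0]
ft_force: [0.8, -0.0, 0.3]
grip_width: 85.0
gripper_force: 0.0
```

Call:
arm_command:
  rows:
    - {"x":0,"y":0,"z":0,"twist":0}
    - {"x":0,"y":0,"z":0,"twist":0}
    - {"x":0,"y":0,"z":0,"twist":0}
    - {"x":0,"y":0,"z":0,"twist":0}
    - {"x":0,"y":0,"z":0,"twist":0}
    - {"x":0,"y":0,"z":0,"twist":0}
    - {"x":0,"y":0,"z":0,"twist":0}
    - {"x":0,"y":0,"z":0,"twist":0}
  jaw: 0.05
  newtons: 30

```text
clock: 16.2
eef_pos: [634.2, -32.3, 23.2]
ee_rot: [0.001, 0.707, 0.707, 0.0]
ft_force: [-1.4, -0.3, 5.6]
grip_width: 61.3
gripper_force: 32.1
```

Call:
arm_command:
  rows:
    - {"x":0,"y":0,"z":-0.003,"twist":0}
    - {"x":0,"y":0,"z":-0.01,"twist":0}
    - {"x":0,"y":0,"z":-0.025,"twist":0}
    - {"x":0,"y":0,"z":-0.045,"twist":0}
    - {"x":0,"y":0,"z":-0.07,"twist":0}
    - {"x":0,"y":0,"z":-0.095,"twist":0}
    - {"x":0,"y":0,"z":-0.12,"twist":0}
    - {"x":0,"y":0,"z":-0.14,"twist":0}
    - {"x":0,"y":0,"z":-0.155,"twist":0}
    - {"x":0,"y":0,"z":-0.16,"twist":0}
    - {"x":0,"y":0,"z":-0.16,"twist":0}

```text
clock: 17.3
eef_pos: [633.9, -32.1, 182.6]
ee_rot: [0.001, 0.707, 0.707, 0.0]
ft_force: [0.9, -0.1, -1.8]
grip_width: 61.6
gripper_force: 33.0
```

Call:
arm_command:
  rows:
    - {"x":-0.006,"y":-0.006,"z":0,"twist":0}
    - {"x":-0.018,"y":-0.017,"z":0,"twist":0}
    - {"x":-0.036,"y":-0.033,"z":0,"twist":0}
    - {"x":-0.058,"y":-0.053,"z":0,"twist":0}
    - {"x":-0.08,"y":-0.074,"z":0,"twist":0}
    - {"x":-0.102,"y":-0.095,"z":0,"twist":0}
    - {"x":-0.122,"y":-0.115,"z":0,"twist":0}
    - {"x":-0.14,"y":-0.132,"z":0,"twist":0}
    - {"x":-0.154,"y":-0.145,"z":0,"twist":0}
    - {"x":-0.162,"y":-0.151,"z":0,"twist":0}
    - {"x":-0.165,"y":-0.1535,"z":0,"twist":0}
    - {"x":-0.165,"y":-0.1535,"z":0,"twist":0}

```text
clock: 18.5
eef_pos: [479.9, -197.1, 181.5]
ee_rot: [-0.0, 0.707, 0.707, 0.0]
ft_force: [-0.5, 0.8, -1.6]
grip_width: 61.1
gripper_force: 33.0
```

```bash
python3 - <<'E'
from h import *
st=get_state();w=get_image("wrist");q=get_image("side")
e=st["eef_pos"];print(e,st["ee_rot"],st["grip_width"])
zp=e[2]-23
a=crop(w,[e[0],e[1],zp+30],[(62,zp+57,(0,255,0)),(86,zp+9,(0,255,255)),(66,112,(255,0,0))],st,240,2.5)[:,:400]
a=cv2.resize(crop(w,[e[0],e[1],zp+50],[(62,zp+57,(0,255,0)),(56,zp+57,(255,255,0)),(86,zp+9,(0,255,255))],st,200,2),(400,400))
b=crop(q,[481,-197.5,130],[(66,112,(0,255,0)),(86,zp+9,(0,255,255)),(62,zp+57,(255,255,0))],st,130,400/130)
save({"image":np.hstack([a,b])},"pot2")
E
```

```text
[ 479.85481476 -197.14255863  181.4935046 ] [-2.65675723e-04  7.07236280e-01  7.06977209e-01  1.28554470e-05] 61.058153202388226
```

View pics/pot2.png

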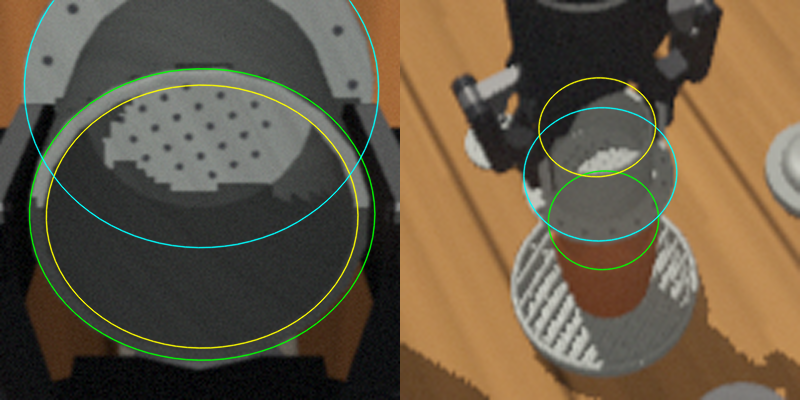

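The pot is centred on the TCP to about 1 mm and sits over the cup. Lowering it.

Call:
arm_command:
  rows:
    - {"x":0,"y":0,"z":0.005,"twist":0}
    - {"x":0,"y":0,"z":0.013,"twist":0}
    - {"x":0,"y":0,"z":0.022,"twist":0}
    - {"x":0,"y":0,"z":0.031,"twist":0}
    - {"x":0,"y":0,"z":0.038,"twist":0}
    - {"x":0,"y":0,"z":0.044,"twist":0}
    - {"x":0,"y":0,"z":0.048,"twist":0}
    - {"x":0,"y":0,"z":0.05,"twist":0}
    - {"x":0,"y":0,"z":0.051,"twist":0}
    - {"x":0,"y":0,"z":0.051,"twist":0}

```text
clock: 19.6
eef_pos: [480.2, -197.2, 130.9]
ee_rot: [0.0, 0.707, 0.707, 0.0]
ft_force: [-0.5, -0.5, -0.4]
grip_width: 61.1
gripper_force: 33.1
```

Call:
arm_command:
  rows:
    - {"x":0,"y":0,"z":0.001,"twist":0}
    - {"x":0,"y":0,"z":0.002,"twist":0}
    - {"x":0,"y":0,"z":0.002,"twist":0}

```text
clock: 19.9
eef_pos: [480.3, -197.3, 129.3]
ee_rot: [0.0, 0.707, 0.707, 0.0]
ft_force: [0.0, 0.4, 3.8]
grip_width: 61.4
gripper_force: 33.4
```

Call:
arm_command:
  rows:
    - {"x":0,"y":0,"z":0.0005,"twist":0}
    - {"x":0,"y":0,"z":0.0005,"twist":0}

```text
clock: 20.1
eef_pos: [480.4, -197.4, 129.3]
ee_rot: [0.001, 0.707, 0.707, 0.0]
ft_force: [-3.1, 1.1, 9.3]
grip_width: 61.1
gripper_force: 33.9
```

Call:
arm_command:
  rows:
    - {"x":0,"y":0,"z":0,"twist":0}
    - {"x":0,"y":0,"z":0,"twist":0}
    - {"x":0,"y":0,"z":0,"twist":0}
    - {"x":0,"y":0,"z":0,"twist":0}
    - {"x":0,"y":0,"z":0,"twist":0}
    - {"x":0,"y":0,"z":0,"twist":0}
  jaw: 0.085

```text
clock: 20.7
eef_pos: [480.0, -197.1, 128.2]
ee_rot: [-0.0, 0.707, 0.707, -0.0]
ft_force: [-1.0, 0.1, 0.3]
grip_width: 85.1
gripper_force: 0.0
```

Call:
arm_command:
  rows:
    - {"x":0,"y":0,"z":-0.005,"twist":0}
    - {"x":0,"y":0,"z":-0.015,"twist":0}
    - {"x":0,"y":0,"z":-0.03,"twist":0}
    - {"x":0,"y":0,"z":-0.055,"twist":0}
    - {"x":0,"y":0,"z":-0.08,"twist":0}
    - {"x":0,"y":0,"z":-0.1,"twist":0}
    - {"x":0,"y":0,"z":-0.115,"twist":0}
    - {"x":0,"y":0,"z":-0.12,"twist":0}
    - {"x":0,"y":0,"z":-0.12,"twist":0}

```text
clock: 21.6
eef_pos: [480.4, -197.3, 249.2]
ee_rot: [0.001, 0.707, 0.707, 0.0]
ft_force: [0.2, -0.3, 0.2]
grip_width: 84.6
gripper_force: 0.0
```

```bash
python3 - <<'E'
from h import *
st=get_state();w=get_image("wrist");q=get_image("side")
e=st["eef_pos"];print(e,st["ee_rot"])
Z=[(62,163,(0,255,0)),(86,115,(0,255,255))]
X=[480.5,-197.5,140]
a=crop(w,X,Z,st,200,2);b=crop(q,X,Z,st,90,400/90)
save({"image":np.hstack([a,b])},"pot3")
E
```

```text
[ 480.3990004  -197.33197576  249.20447619] [7.93053681e-04 7.07049145e-01 7.07163941e-01 1.95569160e-04]
```

View pics/pot3.png

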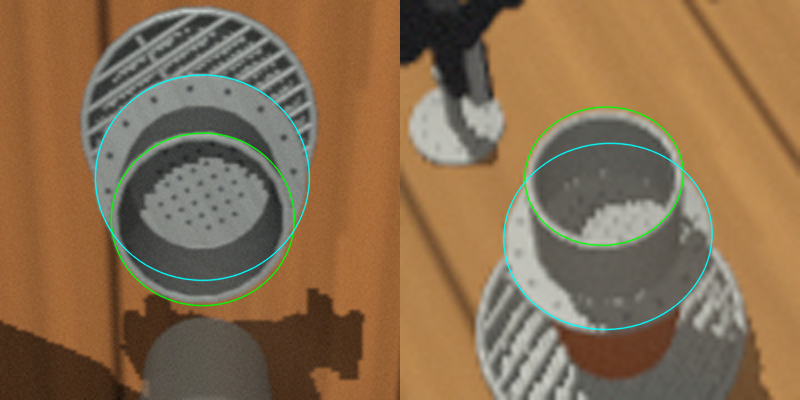

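The pot is seated level and centred, within about 1 mm in both views. Now over the press.

Call:
arm_command:
  rows:
    - {"x":0.01,"y":-0.001,"z":0,"twist":0}
    - {"x":0.035,"y":-0.003,"z":0,"twist":0}
    - {"x":0.065,"y":-0.006,"z":0,"twist":0}
    - {"x":0.095,"y":-0.008,"z":0,"twist":0}
    - {"x":0.12,"y":-0.01,"z":0.03,"twist":0}
    - {"x":0.14,"y":-0.012,"z":0.06,"twist":0}
    - {"x":0.147,"y":-0.012,"z":0.09,"twist":0}
    - {"x":0.147,"y":-0.012,"z":0.11,"twist":0}
    - {"x":0.147,"y":-0.012,"z":0.12,"twist":0}
    - {"x":0.147,"y":-0.012,"z":0.12,"twist":0}
    - {"x":0.147,"y":-0.012,"z":0.12,"twist":0}
  jaw: 0.04

```text
clock: 22.8
eef_pos: [468.3, -50.2, 128.8]
ee_rot: [0.0, 0.707, 0.707, 0.0]
ft_force: [0.2, 0.1, 0.4]
grip_width: 40.0
gripper_force: 0.0
```

```bash
python3 - <<'E'
from h import *
st=get_state();w=get_image("wrist")
e=st["eef_pos"];print(e,st["ee_rot"],st["grip_width"])
X=[468,-50,20]
Z=[(48,4,(0,255,0)),(14,54,(255,255,0)),(14,44,(255,255,0))]
a=crop(w,X,Z,st,160,3.5)
save({"image":a},"press")
for n in ["press"]: print(spot_in(n,w)[:2])
E
```

```text
[468.30003409 -50.19451107 128.83682934] [1.68571978e-04 7.07131546e-01 7.07081985e-01 1.21698232e-04] 40.0411404961436
[{'location': [278.1, 204.5], 'score': 0.85}]
```

View pics/press.png

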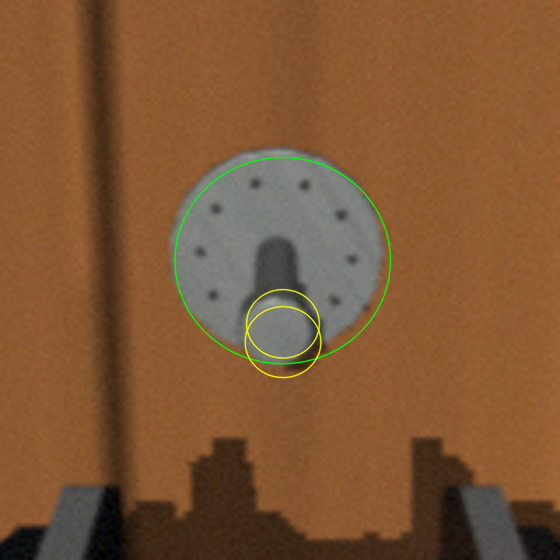

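The press disc centre is about 1.5 mm off the ring, putting it near (467.2, -48.3). Descending to its knob.

Call:
arm_command:
  rows:
    - {"x":0.002,"y":-0.001,"z":0.015,"twist":0}
    - {"x":0.002,"y":-0.001,"z":0.035,"twist":0}
    - {"x":0.002,"y":-0.001,"z":0.055,"twist":0}
    - {"x":0.002,"y":-0.001,"z":0.072,"twist":0}
    - {"x":0.002,"y":-0.001,"z":0.084,"twist":0}
    - {"x":0.002,"y":-0.001,"z":0.09,"twist":0}
    - {"x":0.002,"y":-0.001,"z":0.091,"twist":0}
    - {"x":0.002,"y":-0.001,"z":0.091,"twist":0}

```text
clock: 23.7
eef_pos: [467.5, -48.3, 37.9]
ee_rot: [0.0, 0.707, 0.707, 0.0]
ft_force: [0.0, 0.1, -1.1]
grip_width: 40.3
gripper_force: 0.0
```

Call:
arm_command:
  rows:
    - {"x":0,"y":0,"z":0,"twist":0}
    - {"x":0,"y":0,"z":0,"twist":0}
    - {"x":0,"y":0,"z":0,"twist":0}
    - {"x":0,"y":0,"z":0,"twist":0}
    - {"x":0,"y":0,"z":0,"twist":0}
    - {"x":0,"y":0,"z":0,"twist":0}
    - {"x":0,"y":0,"z":0,"twist":0}
  jaw: 0.006
  newtons: 30

```text
clock: 24.4
eef_pos: [467.4, -48.3, 37.9]
ee_rot: [0.0, 0.707, 0.707, 0.0]
ft_force: [-1.1, 0.0, 6.3]
grip_width: 11.9
gripper_force: 29.3
```

Call:
arm_command:
  rows:
    - {"x":0,"y":0,"z":-0.002,"twist":0}
    - {"x":0,"y":0,"z":-0.005,"twist":0}
    - {"x":0,"y":0,"z":-0.01,"twist":0}
    - {"x":0,"y":0,"z":-0.018,"twist":0}
    - {"x":0,"y":0,"z":-0.025,"twist":0}
    - {"x":0,"y":0,"z":-0.03,"twist":0}
    - {"x":0,"y":0,"z":-0.03,"twist":0}

```text
clock: 25.1
eef_pos: [467.7, -48.3, 68.2]
ee_rot: [0.001, 0.707, 0.707, 0.0]
ft_force: [-0.7, 0.6, -1.6]
grip_width: 12.1
gripper_force: 29.3
```

```bash
python3 - <<'E'
from h import *
st=get_state();w=get_image("wrist");q=get_image("side")
e=st["eef_pos"];print(e,st["grip_width"],st["gripper_force"])
zp=e[2]-38
X=[e[0],e[1],zp+20]
Z=[(48,zp,(0,255,0)),(48,zp+4,(0,255,255)),(14,zp+54,(255,255,0))]
a=crop(w,X,Z,st,200,2);b=crop(q,X,Z,st,80,5)
save({"image":np.hstack([a,b])},"press2")
E
```

```text
[467.65736235 -48.26663083  68.19726548] 12.075148478308833 29.256517589092255
```

View pics/press2.png

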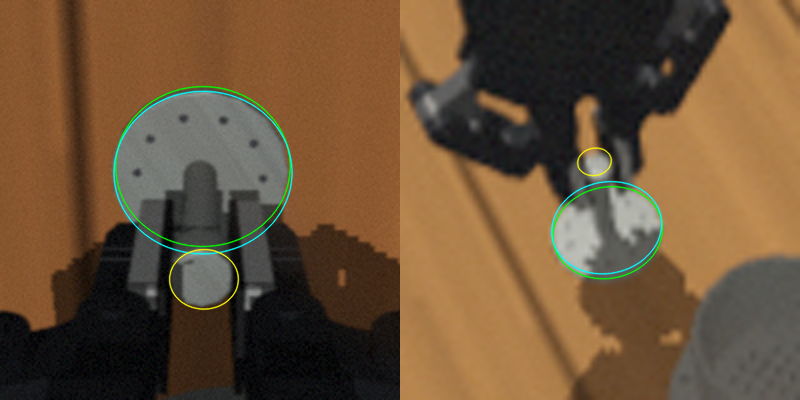

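The press hangs level and centred on the TCP in both crops. Up and over the pot.

Call:
arm_command:
  rows:
    - {"x":0,"y":0,"z":-0.01,"twist":0}
    - {"x":0,"y":0,"z":-0.025,"twist":0}
    - {"x":0,"y":0,"z":-0.045,"twist":0}
    - {"x":0,"y":0,"z":-0.07,"twist":0}
    - {"x":0,"y":0,"z":-0.095,"twist":0}
    - {"x":0,"y":0,"z":-0.118,"twist":0}
    - {"x":0,"y":0,"z":-0.136,"twist":0}
    - {"x":0,"y":0,"z":-0.15,"twist":0}
    - {"x":0,"y":0,"z":-0.157,"twist":0}
    - {"x":0,"y":0,"z":-0.157,"twist":0}

```text
clock: 26.2
eef_pos: [467.4, -48.2, 225.2]
ee_rot: [0.001, 0.707, 0.707, 0.0]
ft_force: [-0.3, 0.4, -1.7]
grip_width: 12.2
gripper_force: 29.3
```

Call:
arm_command:
  rows:
    - {"x":-0.006,"y":0,"z":0,"twist":0}
    - {"x":-0.018,"y":0.001,"z":0,"twist":0}
    - {"x":-0.036,"y":0.003,"z":0,"twist":0}
    - {"x":-0.058,"y":0.005,"z":0,"twist":0}
    - {"x":-0.08,"y":0.007,"z":0,"twist":0}
    - {"x":-0.102,"y":0.009,"z":0,"twist":0}
    - {"x":-0.12,"y":0.011,"z":0,"twist":0}
    - {"x":-0.134,"y":0.012,"z":0,"twist":0}
    - {"x":-0.144,"y":0.013,"z":0,"twist":0}
    - {"x":-0.149,"y":0.013,"z":0,"twist":0}
    - {"x":-0.149,"y":0.013,"z":0,"twist":0}
    - {"x":-0.149,"y":0.013,"z":0,"twist":0}

```text
clock: 27.4
eef_pos: [479.9, -196.6, 224.3]
ee_rot: [-0.0, 0.707, 0.707, 0.0]
ft_force: [0.1, 0.4, -0.3]
grip_width: 11.7
gripper_force: 29.3
```

Call:
arm_command:
  rows:
    - {"x":-0.0005,"y":0.0005,"z":0.004,"twist":0}
    - {"x":-0.0005,"y":0.0005,"z":0.012,"twist":0}
    - {"x":-0.0005,"y":0.0005,"z":0.02,"twist":0}
    - {"x":-0.0005,"y":0.0005,"z":0.028,"twist":0}
    - {"x":-0.0005,"y":0.0005,"z":0.036,"twist":0}
    - {"x":-0.0005,"y":0.0005,"z":0.044,"twist":0}
    - {"x":-0.0005,"y":0.0005,"z":0.052,"twist":0}
    - {"x":-0.0005,"y":0.0005,"z":0.058,"twist":0}
    - {"x":-0.0005,"y":0.0005,"z":0.062,"twist":0}
    - {"x":-0.0005,"y":0.0005,"z":0.065,"twist":0}
    - {"x":-0.0005,"y":0.0005,"z":0.065,"twist":0}

```text
clock: 28.5
eef_pos: [480.5, -197.6, 159.1]
ee_rot: [-0.0, 0.707, 0.707, -0.0]
ft_force: [-0.8, -0.8, -0.7]
grip_width: 12.3
gripper_force: 29.3
```

Call:
arm_command:
  rows:
    - {"x":0,"y":0,"z":0.001,"twist":0}
    - {"x":0,"y":0,"z":0.002,"twist":0}
    - {"x":0,"y":0,"z":0.003,"twist":0}
    - {"x":0,"y":0,"z":0.003,"twist":0}

```text
clock: 28.9
eef_pos: [480.5, -197.6, 156.3]
ee_rot: [-0.0, 0.707, 0.707, 0.0]
ft_force: [0.3, 0.4, -0.6]
grip_width: 12.1
gripper_force: 29.3
```

Call:
arm_command:
  rows:
    - {"x":0,"y":0,"z":0.001,"twist":0}
    - {"x":0,"y":0,"z":0.001,"twist":0}

```text
clock: 29.1
eef_pos: [480.9, -197.8, 156.0]
ee_rot: [0.001, 0.707, 0.707, 0.0]
ft_force: [-1.3, 0.8, 6.7]
grip_width: 12.0
gripper_force: 29.7
```

Call:
arm_command:
  rows:
    - {"x":0,"y":0,"z":0,"twist":0}
    - {"x":0,"y":0,"z":0,"twist":0}
    - {"x":0,"y":0,"z":0,"twist":0}
    - {"x":0,"y":0,"z":0,"twist":0}
  jaw: 0.018

```text
clock: 29.5
eef_pos: [480.5, -197.6, 155.2]
ee_rot: [-0.0, 0.707, 0.707, -0.0]
ft_force: [-0.4, 1.2, 0.4]
grip_width: 18.2
gripper_force: 0.0
```

Call:
arm_command:
  rows:
    - {"x":0,"y":0,"z":-0.002,"twist":0}
    - {"x":0,"y":0,"z":-0.006,"twist":0}
    - {"x":0,"y":0,"z":-0.012,"twist":0}
    - {"x":0,"y":0,"z":-0.02,"twist":0}
    - {"x":0,"y":0,"z":-0.035,"twist":0}
    - {"x":0,"y":0,"z":-0.06,"twist":0}
    - {"x":0,"y":0,"z":-0.08,"twist":0}
    - {"x":0,"y":0,"z":-0.09,"twist":0}
    - {"x":0,"y":0,"z":-0.09,"twist":0}

```text
clock: 30.4
eef_pos: [481.3, -198.1, 246.8]
ee_rot: [0.001, 0.707, 0.707, 0.0]
ft_force: [-0.3, 0.4, -0.3]
grip_width: 17.9
gripper_force: 0.0
```

```bash
python3 - <<'E'
from h import *
st=get_state();w=get_image("wrist");q=get_image("side")
e=st["eef_pos"];print(e,st["grip_width"])
X=[480.5,-197.5,150]
Z=[(62,163,(0,255,0)),(14,172,(255,255,0)),(48,122,(0,255,255))]
a=crop(w,X,Z,st,200,2);b=crop(q,X,Z,st,80,5)
save({"image":np.hstack([a,b])},"press3")
for p in (w,q): print([ (s["location"],s["score"]) for s in spot_in("press",p)[:2]],proj(p,[480.5,-197.5,172],st))
# lid position from wrist: spot
print("lid",[(s["location"],s["score"],atz(w,s["location"],15,st)) for s in spot_in("lid",w)[:2]])
E
```

```text
[ 481.29324724 -198.06064618  246.79688175] 17.856599562938058
[([275.8, 208.2], 0.8), ([274.0, 142.4], 0.39)] [[277.24818092 227.56181001]]
[([256.5, 274.8], 0.75)] [[255.14340261 263.97341897]]
lid [([439.5, 163.2], 0.61, array([ 651.4952815 , -184.35010974,   15.        ]))]
```

Call:
arm_command:
  rows:
    - {"x":0.001,"y":0.01,"z":0,"twist":0}
    - {"x":0.003,"y":0.035,"z":0,"twist":0}
    - {"x":0.005,"y":0.065,"z":0,"twist":0}
    - {"x":0.008,"y":0.095,"z":0.01,"twist":0}
    - {"x":0.011,"y":0.125,"z":0.035,"twist":0}
    - {"x":0.013,"y":0.15,"z":0.06,"twist":0}
    - {"x":0.014,"y":0.167,"z":0.08,"twist":0}
    - {"x":0.014,"y":0.173,"z":0.095,"twist":0}
    - {"x":0.014,"y":0.173,"z":0.1,"twist":0}
    - {"x":0.014,"y":0.173,"z":0.1,"twist":0}
    - {"x":0.014,"y":0.173,"z":0.1,"twist":0}
  jaw: 0.04

```text
clock: 31.75
eef_pos: [653.4, -183.9, 146.5]
ee_rot: [0.001, 0.707, 0.707, 0.0]
ft_force: [0.6, -0.2, -0.2]
grip_width: 40.0
gripper_force: 0.0
```

```bash
python3 - <<'E'
from h import *
st=get_state();w=get_image("wrist")
e=st["eef_pos"];print(e,st["ee_rot"],st["grip_width"])
X=[655,-184,15]
Z=[(78,2,(0,255,0)),(16,45,(255,255,0))]
a=crop(w,X,Z,st,150,8/3)
print([(s["location"],s["score"],atz(w,s["location"],15,st)) for s in spot_in("lid",w)[:2]],proj(w,X,st))
b=cv2.cvtColor(cv2.imread("pics/press3.png"),cv2.COLOR_BGR2RGB)
b=np.vstack([b[:,:400],b[:,400:]]); b=cv2.resize(b,(300,600))
a=cv2.resize(a,(480,480));a=np.vstack([a,np.zeros((120,480,3),np.uint8)])
save({"image":np.hstack([a,b])},"lid")
E
```

```text
[ 653.35045766 -183.91359149  146.48685798] [5.05071837e-04 7.07197687e-01 7.07015661e-01 1.76041930e-04] 40.00396997932426
[([281.5, 202.2], 0.87, array([ 655.78484925, -182.95112746,   15.        ]))] [[280.51298255 203.46309272]]
```

View pics/lid.png

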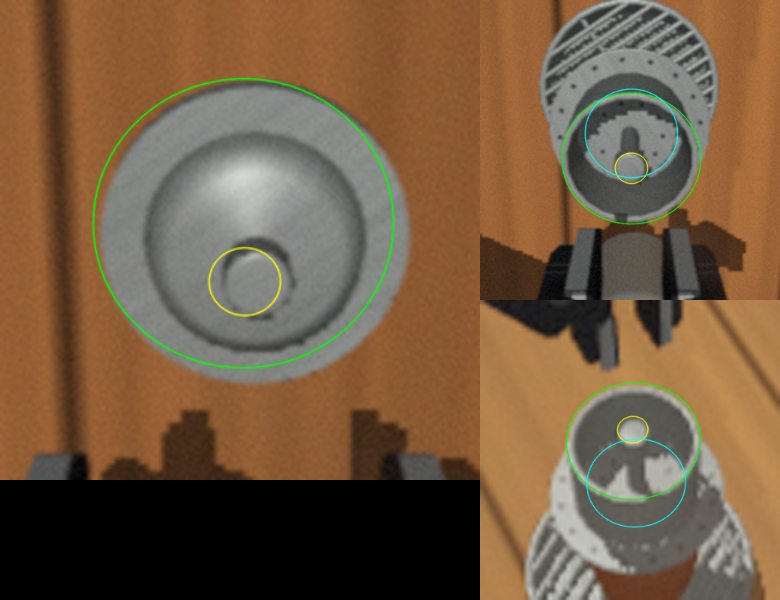

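The press is seated, centred and level in the pot. The lid centre is about 2.5 mm further in +x, near (657.2, -184). Descending to its knob.

Call:
arm_command:
  rows:
    - {"x":0,"y":0.004,"z":0.015,"twist":0}
    - {"x":0,"y":0.004,"z":0.035,"twist":0}
    - {"x":0,"y":0.004,"z":0.06,"twist":0}
    - {"x":0,"y":0.004,"z":0.085,"twist":0}
    - {"x":0,"y":0.004,"z":0.102,"twist":0}
    - {"x":0,"y":0.004,"z":0.112,"twist":0}
    - {"x":0,"y":0.004,"z":0.1165,"twist":0}
    - {"x":0,"y":0.004,"z":0.1165,"twist":0}
    - {"x":0,"y":0.004,"z":0.1165,"twist":0}

```text
clock: 32.75
eef_pos: [658.1, -183.8, 29.7]
ee_rot: [0.001, 0.707, 0.707, 0.0]
ft_force: [-0.3, -0.5, -0.1]
grip_width: 40.1
gripper_force: 0.0
```

Call:
arm_command:
  rows:
    - {"x":0,"y":0,"z":0,"twist":0}
    - {"x":0,"y":0,"z":0,"twist":0}
    - {"x":0,"y":0,"z":0,"twist":0}
    - {"x":0,"y":0,"z":0,"twist":0}
    - {"x":0,"y":0,"z":0,"twist":0}
    - {"x":0,"y":0,"z":0,"twist":0}
    - {"x":0,"y":0,"z":0,"twist":0}
  jaw: 0.006
  newtons: 30

```text
clock: 33.45
eef_pos: [658.1, -183.8, 29.8]
ee_rot: [0.001, 0.707, 0.707, 0.0]
ft_force: [-1.5, 0.6, 5.2]
grip_width: 14.4
gripper_force: 29.2
```

Call:
arm_command:
  rows:
    - {"x":0,"y":0,"z":-0.003,"twist":0}
    - {"x":0,"y":0,"z":-0.01,"twist":0}
    - {"x":0,"y":0,"z":-0.025,"twist":0}
    - {"x":0,"y":0,"z":-0.045,"twist":0}
    - {"x":0,"y":0,"z":-0.07,"twist":0}
    - {"x":0,"y":0,"z":-0.098,"twist":0}
    - {"x":0,"y":0,"z":-0.126,"twist":0}
    - {"x":0,"y":0,"z":-0.153,"twist":0}
    - {"x":0,"y":0,"z":-0.178,"twist":0}
    - {"x":0,"y":0,"z":-0.197,"twist":0}
    - {"x":0,"y":0,"z":-0.207,"twist":0}
    - {"x":0,"y":0,"z":-0.21,"twist":0}

```text
clock: 34.65
eef_pos: [658.0, -183.8, 240.6]
ee_rot: [0.001, 0.707, 0.707, 0.0]
ft_force: [0.2, -0.6, -1.5]
grip_width: 14.6
gripper_force: 29.3
```

Call:
arm_command:
  rows:
    - {"x":0,"y":-0.006,"z":0,"twist":0}
    - {"x":-0.001,"y":-0.018,"z":0,"twist":0}
    - {"x":-0.003,"y":-0.036,"z":0,"twist":0}
    - {"x":-0.005,"y":-0.058,"z":0,"twist":0}
    - {"x":-0.007,"y":-0.082,"z":0,"twist":0}
    - {"x":-0.009,"y":-0.107,"z":0,"twist":0}
    - {"x":-0.011,"y":-0.13,"z":0,"twist":0}
    - {"x":-0.012,"y":-0.15,"z":0,"twist":0}
    - {"x":-0.013,"y":-0.166,"z":0,"twist":0}
    - {"x":-0.0135,"y":-0.174,"z":0,"twist":0}
    - {"x":-0.0135,"y":-0.177,"z":0,"twist":0}
    - {"x":-0.0135,"y":-0.177,"z":0,"twist":0}

```text
clock: 35.85
eef_pos: [480.4, -197.1, 238.6]
ee_rot: [-0.0, 0.707, 0.707, -0.0]
ft_force: [-0.4, -0.3, -0.4]
grip_width: 14.3
gripper_force: 29.3
```

```bash
python3 - <<'E'
from h import *
st=get_state();e=np.array(st["eef_pos"]);print(e,st["ee_rot"],st["grip_width"],st["ft_force"])
# held lid: fit ellipse outlines of bright grey in wrist against model
w=get_image("wrist");im=w["image"].astype(int)
zp=e[2]-30
sat=im.max(2)-im.min(2); g=((sat<22)&(im.max(2)>75)).astype(np.uint8)
# score offsets: contrast of saturation across predicted front outline (z=zp+8, d=78), camera side half
a=np.linspace(0.15*np.pi,0.85*np.pi,60);best=[]
S=cv2.GaussianBlur(sat.astype(np.float32),(0,0),1)
for dx in np.arange(-6,6.1,1):
  for dy in np.arange(-6,6.1,1):
    v=0
    for d,s in((84,1),(72,-1)):
      P=proj(w,np.c_[e[0]+dx+d/2*np.cos(a),e[1]+dy+d/2*np.sin(a),a*0+zp+8],st)
      v+=s*cv2.remap(S,P[:,0:1].astype(np.float32),P[:,1:2].astype(np.float32),1).mean()
    best.append((round(float(v),1),dx,dy))
print(sorted(best)[-4:])
E
```

```text
[ 480.43602076 -197.06845009  238.56715889] [-1.24154644e-04  7.07112096e-01  7.07101456e-01 -7.26731407e-06] 14.307071275174206 [-0.36244277 -0.27987936 -0.41848755]
[(36.7, np.float64(0.0), np.float64(1.0)), (36.7, np.float64(1.0), np.float64(-1.0)), (36.7, np.float64(1.0), np.float64(0.0)), (36.8, np.float64(0.0), np.float64(0.0))]
```

The held lid is centred on the TCP, with a fitted offset of about (0, 0). Lowering it.

Call:
arm_command:
  rows:
    - {"x":0,"y":0,"z":0.005,"twist":0}
    - {"x":0,"y":0,"z":0.013,"twist":0}
    - {"x":0,"y":0,"z":0.022,"twist":0}
    - {"x":0,"y":0,"z":0.031,"twist":0}
    - {"x":0,"y":0,"z":0.038,"twist":0}
    - {"x":0,"y":0,"z":0.044,"twist":0}
    - {"x":0,"y":0,"z":0.048,"twist":0}
    - {"x":0,"y":0,"z":0.05,"twist":0}
    - {"x":0,"y":0,"z":0.051,"twist":0}
    - {"x":0,"y":0,"z":0.051,"twist":0}

```text
clock: 36.9
eef_pos: [480.6, -197.2, 187.9]
ee_rot: [0.0, 0.707, 0.707, 0.0]
ft_force: [0.2, 0.1, -0.2]
grip_width: 14.3
gripper_force: 29.3
```

Call:
arm_command:
  rows:
    - {"x":0,"y":0,"z":0.001,"twist":0}
    - {"x":0,"y":0,"z":0.002,"twist":0}
    - {"x":0,"y":0,"z":0.003,"twist":0}
    - {"x":0,"y":0,"z":0.003,"twist":0}

```text
clock: 37.3
eef_pos: [480.6, -197.2, 184.9]
ee_rot: [0.0, 0.707, 0.707, 0.0]
ft_force: [0.1, -0.6, 0.9]
grip_width: 14.5
gripper_force: 29.4
```

Call:
arm_command:
  rows:
    - {"x":0,"y":0,"z":0.0008,"twist":0}
    - {"x":0,"y":0,"z":0.0008,"twist":0}

```text
clock: 37.5
eef_pos: [480.9, -197.4, 184.8]
ee_rot: [0.001, 0.707, 0.707, 0.0]
ft_force: [-1.4, 1.5, 7.4]
grip_width: 14.3
gripper_force: 30.0
```

Call:
arm_command:
  rows:
    - {"x":0,"y":0,"z":0,"twist":0}
    - {"x":0,"y":0,"z":0,"twist":0}
    - {"x":0,"y":0,"z":0,"twist":0}
    - {"x":0,"y":0,"z":0,"twist":0}
    - {"x":0,"y":0,"z":0,"twist":0}
  jaw: 0.035

```text
clock: 38.0
eef_pos: [480.5, -197.1, 183.9]
ee_rot: [-0.0, 0.707, 0.707, -0.0]
ft_force: [0.4, -0.3, 0.6]
grip_width: 34.9
gripper_force: 0.0
```

Call:
arm_command:
  rows:
    - {"x":0,"y":0,"z":-0.005,"twist":0}
    - {"x":0,"y":0,"z":-0.015,"twist":0}
    - {"x":0,"y":0,"z":-0.03,"twist":0}
    - {"x":0,"y":0,"z":-0.055,"twist":0}
    - {"x":0,"y":0,"z":-0.08,"twist":0}
    - {"x":0,"y":0,"z":-0.09,"twist":0}
    - {"x":0,"y":0,"z":-0.09,"twist":0}
    - {"x":0,"y":0,"z":-0.09,"twist":0}

```text
clock: 38.8
eef_pos: [480.3, -197.0, 273.3]
ee_rot: [-0.0, 0.707, 0.707, -0.0]
ft_force: [0.2, -0.9, -1.0]
grip_width: 35.0
gripper_force: 0.0
```

```bash
python3 - <<'E'
from h import *
st=get_state();print(st["eef_pos"],st["clock"])
w=get_image("wrist");S=cv2.GaussianBlur((w["image"].max(2).astype(int)-w["image"].min(2)).astype(np.float32),(0,0),1)
best=[];a=np.linspace(0.05*np.pi,0.95*np.pi,60)
# dome edge / rim: lid outline at z=163, against flange+wood; also spots
for s in spot_in("lid",w)[:2]: print("w",s["location"],s["score"],atz(w,s["location"],172,st))
q=get_image("side");c=get_image("scene")
for n,p in(("side",q),("scene",c)):
    for s in spot_in("lid",p)[:1]: print(n,s["location"],s["score"],proj(p,[480.5,-197.5,172])[0])
# bright gray blob bottom arc of lid in wrist -> ellipse width
im=w["image"].astype(int);sat=im.max(2)-im.min(2)
r=proj(w,[[480.5-39,-197.5,160],[480.5+39,-197.5,160],[480.5,-197.5-39,160]],st);print(r)
row=int(r[:2,1].mean());xs=np.where(sat[row,180:380]<22)[0]+180;print("row extent",xs.min(),xs.max())
E
```

```text
[ 480.30301237 -196.97824039  273.34971269] 38.8
w [277.8, 214.7] 0.56 [ 479.6181861  -196.35948518  172.        ]
side [258.1, 271.1] 0.58 [255.14340261 263.97341897]
scene [246.8, 135.6] 0.81 [248.78884553 132.31647378]
[[227.00361631 211.10488429]
 [330.9915104  211.06695547]
 [278.97650668 258.41588512]]
row extent 227 330
```

The lid's outline (columns 227–330) matches the seated prediction exactly, and contact came at the expected height. Handing in.

```bash
python3 -c "
from bench import *
print(close_job())"
```

```text
the job is handed in; nothing more can be done
None
```

I stacked the tall cup, filter pot, press and lid on the drip stand in that order and handed the job in at about 39 s. Each piece was set down under light contact, and the camera checks showed each one centred to about 1 mm; the hand-in call returned no verdict.

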